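# Slide the cuttlebone under the sprung flap of the bird carrier's feed trough

### The arm

A 7-joint arm with a two-finger parallel gripper is mounted at the origin on the work surface. World frame = base frame: x ahead of the robot, y to its left, z up, the work surface at z = 0. Lengths are in m, angles in rad, forces in N, time in s.
With the tool pointing down it reaches from about 0.4 to 0.9 m from the base axis. Payload 5.6 kg.
Tool frame: the origin (TCP) lies at the very end of the fingers, on their centre line; the grasp point (between the pads) lies 19 mm behind it; z points along the fingers, y is the line along which they close (so a half turn about z gives the same grasp; the last joint's range is limited). The gripper opens to 92 mm and grips with 3 to 60 N. Pads are 20 mm wide; open, the fingers measure 128 mm over their backs; the gripper's body (75 mm by 189 mm) begins 69 mm behind the grasp point.
Start: joints at [-1.253, 0.468, -0.012, 1.603, 0.006, 1.071, -0.056], TCP at [0.23, 0.608, 0.215] pointing down, gripper open.
Joint ranges: [-2.53, 2.53], [-0.31, 2.02], [-1.57, 1.55], [0.28, 2.44], [-1.29, 4.43], [0.15, 1.84], [-2.92, 2.92]. Speed limits (rad/s): [2.57, 2.57, 3.14, 3.14, 3.14, 3.14, 3.14].

### API

Orientations are given as a 3x3 rotation matrix whose columns are the frame's x, y, z axes.
In Python, from plant import * gives the robot as it stands. Calls block until the motion is done:
- movep(position, orientation): joint-space move of the TCP to a pose.
- move_linear(position, ori=None, velocity=0.15): straight line of the TCP; ori=None keeps the orientation; velocity is the mean speed in m/s.
- move_joints(angles): joint-space move.
- command_gripper(opening): finger opening in m; the grip force is fixed at half the most; returns when the fingers have stopped.
- pause(seconds).
- inverse_kinematics(position, orientation): joint angles nearest the present ones, or None.
- state(): the state.
- capture(name): name is "side" or "top" or "wrist"; returns the picture (420x560x3 uint8, red, green, blue); there is no depth.
- calibration(name): a dict with "fovy" (degrees; the focal length in pixels is half the picture's height over the tangent of half this angle, whatever the lens; pixels are square), "cx", "cy" (the principal point, pixels), "dist_coeffs" ([k1, k2, p1, p2, k3] as OpenCV has them; the pictures are not rectified), "pose" (4x4, takes a point from camera to world coordinates). Camera axes: x right, y down, z forward; pixel columns grow to the right and rows downward; lengths in m; the calibration is good to about 2 mm. A picture is of the moment at which its call begins: read the wrist's pose just before it. calibration takes no time and is no camera call; for the wrist camera it gives the pose at the moment of the call.
A pose or a line that the arm cannot do raises MotionError and nothing moves.
- close_job(): hands the job in; it is judged then, once.
The state is a dict: "clock": time; "q": joint angles; "joint_vel": joint speeds; "effort": joint torques, N m; "tool_pos": TCP position; "eef_rot": TCP orientation; "contact_force": force on the tool from outside, world axes, zero at the start; "wrist_torque": the same for the moment, N m; "gripper_width": finger opening in m; "finger_force": force on a finger pad.
Only numpy, scipy, OpenCV 4.12 (cv2) and the standard library are available. Lean on these libraries where they do the work, as an engineer would, in place of code of your own. Each camera call takes 0.05 s, during which the arm holds its last target. There are 200 camera calls.

### The job

Press down the steel rail beside the feed trough with one fingertip so that the spring-closed flap swings up, and while that finger holds the flap open, push the cuttlebone holder (it has an upright thumb tab to push on) with the other finger along the trough and under the flap until its nose is against the carrier wall. Then back off and let the flap spring fully shut over it. Only push the holder: never lift or tip it off the trough floor, and leave the bowl, the perch and the clip where they are.

Things in the scene. Friction and masses are not known exactly. Their poses are not given: they have to be found in the camera images.
- feeder: White plastic feed trough and the grey bird carrier with white lid (180 x 150 mm, 150 mm tall plus handle) it is fixed to; one fixed piece. Origin on the table, below the flap's hinge axis, level with the flap's front edge. y runs along the trough towards the carrier (push direction), x across from hinge to channel, z up. All x, y, z below are mm in this frame. Carrier: x -80 to 100, y 60 to 212.
- channel (a point): Centre of the floor of the trough's open part: x 26, y -76, z 6. Channel 44 wide (x 4 to 48), floor z 6; open above from y -153 to 0, covered by the flap from y 0 to 58, ending at the carrier wall at y 60. Outer wall up to z 20 (30 where covered), inner wall up to z 28, with posts and hinge rod up to z 37.
- stop (a point): Point on the carrier's wall where the trough ends: x 26, y 60, z 15. The holder's nose rests against it when home; holder_mid is then at y 35, z 15 and x about 26.
- flap (a joint): Angle (rad) of the sprung white flap: 0 shut, growing as it opens, stop at 1.05. Hinge axis along y at x 0, z 34. Plate 54 x 58, 4 thick, over the channel; a lip under its front edge (y 0 to 4, x 12 to 40, down to z 12 when shut) bars the tray. Pressing the rail opens it, about 6 N in all; above 0.7 the lip clears the tray. Let go, it springs shut. Open, it stands up to z 82.
- rail_mid (a point): Middle (y -68) of the steel press rail on the flap: round bar 12 mm thick along y, from y -156 to 20, joined to the hinge by an arm at each end only. It turns with the flap, 40 mm from the hinge axis: at flap angle q its centre is at x = -40 cos(0.5 - q), z = 34 + 40 sin(0.5 - q), so z 53 shut and z 13 fully open. Press it anywhere; a fingertip can slide along it; below it is empty.
- holder_mid (a point): Centre, half-way up, of the tray of the grey cuttlebone holder (70 g) lying loose in the open part of the trough. Axes nearly parallel to the feeder's, y to the nose. Tray 38 wide (x), 50 long (y), 18 tall: nose 25 ahead, underside 9 below this point. A neck behind it (22 wide, 5 tall, 16 long) fits under the shut flap's lip and carries the upright thumb tab.
- holder_tab (a point): Centre of the rear face of the holder's upright thumb tab, the face to push on: 30 wide, 5 thick, 34 tall from the trough's floor (top at z 40), 46 mm behind the tray's centre. With the holder home it lies at y -11, still outside the flap.
- bowl_rim (a point): Centre of the mouth of the yellow ceramic bowl, 80 mm wide, 38 mm tall. Stays where it is.
- perch: Small wooden swing perch lying flat: a dowel 100 mm long and 12 mm thick along its y axis with a wire bow to 62 mm on its +x side. Origin under the dowel's middle. Stays where it is.
- clip: Bent steel feeder clip, 30 x 50 mm, 38 mm tall. Origin under its middle. Stays where it is.
Mind the look-alikes: they are no part of the job. Leave any brown look-alike of the part that bears holder_mid alone.

How it is judged:
By the outcome, as a careful person would: the job done as asked, in the order asked, and still so for the second after the job is handed in, with the robot touching nothing.
It also fails if it takes over 38 s, if anything falls off the work surface, if the arm or the gripper's body presses on something with over 40 N, if the wrist force passes 120 N, or if a joint passes its speed limit or range.

## Working session

There is one attempt and no reset: what is moved stays moved. The work goes in short steps, each a Python script; the robot and the scene stay as the last script left them, time stands still between calls to the robot, and variables do not carry over. Pictures are saved under pics/ and viewed, at most 10 in all, crops included, and the job is handed in when it is done.

```bash
ls; mkdir -p pics
python3 - <<'E'
from plant import *
import cv2,numpy as np
np.set_printoptions(precision=4,suppress=True)
for n in ("top","side"):
    im=capture(n); cv2.imwrite(f"pics/{n}0.png",im[:,:,::-1])
    c=calibration(n); print(n,c)
print(state()["clock"])
E
```

```text
pics
top {'fovy': 44.20728169366586, 'cx': 286.8496596930272, 'cy': 211.47075238521444, 'dist_coeffs': array([-0.0249,  0.    ,  0.    ,  0.    ,  0.    ]), 'pose': array([[-0.0216, -0.9824,  0.1854,  0.4032],
       [-0.9994,  0.0262,  0.0224, -0.007 ],
       [-0.0269, -0.1848, -0.9824,  0.7852],
       [ 0.    ,  0.    ,  0.    ,  1.    ]])}
side {'fovy': 52.778039091862944, 'cx': 268.5928713737153, 'cy': 208.01657728821493, 'dist_coeffs': array([-0.0895,  0.    ,  0.    ,  0.    ,  0.    ]), 'pose': array([[ 0.52  , -0.6023,  0.6057,  0.11  ],
       [-0.8541, -0.3559,  0.3793, -0.2812],
       [-0.0129, -0.7145, -0.6995,  0.5747],
       [ 0.    ,  0.    ,  0.    ,  1.    ]])}
0.1
```

View pics/top0.png

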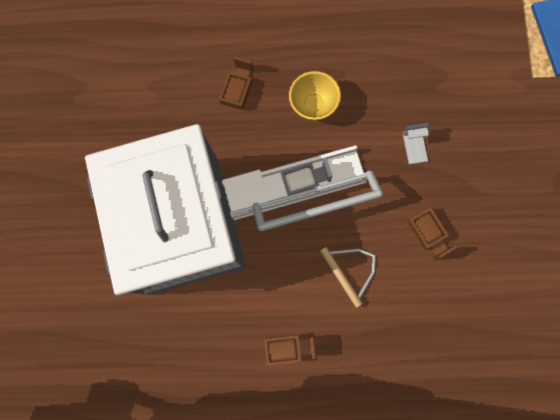

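View pics/side0.png

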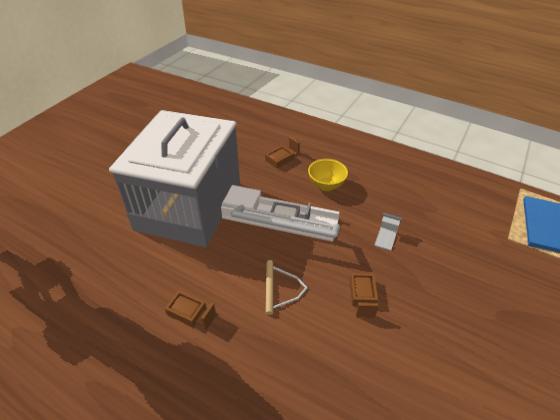

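The top view shows the carrier at (165,210) and the trough running from (222,195) to (375,165), with the rail below it from (258,222) to (380,188). Holder candidates are grey in the trough (302,178), and brown at (236,90), (430,228) and (285,350). The grey one in the trough fits the description. I'll confirm it in an enlarged crop.

Run:
```python
import cv2
im=cv2.imread("pics/top0.png")[135:240,205:395]
cv2.imwrite("pics/topc.png",cv2.resize(im,None,fx=4.2,fy=4.2,interpolation=cv2.INTER_CUBIC))
im=cv2.imread("pics/side0.png")[175:250,210:350]
cv2.imwrite("pics/sidec.png",cv2.resize(im,None,fx=5.5,fy=5.5,interpolation=cv2.INTER_CUBIC))
```

```text
(no output)
```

View pics/topc.png

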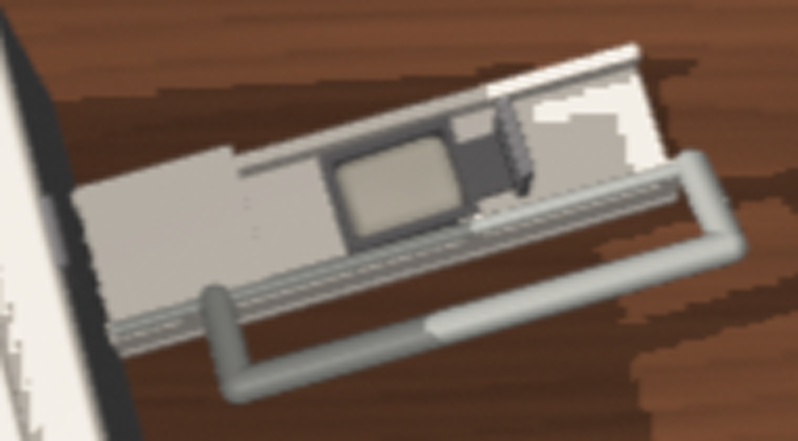

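View pics/sidec.png

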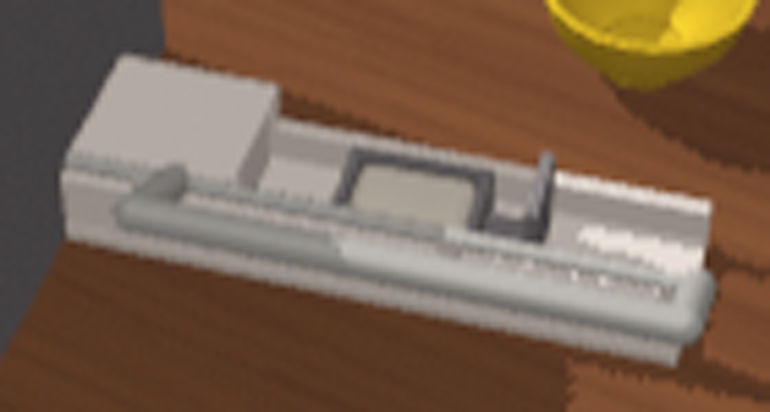

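The crops confirm it: the grey holder with the light cuttlebone lies in the trough, with its tab at about (327,169) in the top view. The brown ones lie on the table and stay there. Next I'll get the feeder pose from rays.

```bash
cat > h.py <<'E'
from plant import *
import cv2,numpy as np
np.set_printoptions(precision=4,suppress=True)
def ray(uv,c):
    f=210/np.tan(np.radians(c["fovy"])/2)
    K=np.array([[f,0,c["cx"]],[0,f,c["cy"]],[0,0,1]])
    p=cv2.undistortPoints(np.array([[uv]],float),K,c["dist_coeffs"])[0,0]
    P=np.array(c["pose"]); return P[:3,3],P[:3,:3]@np.array([*p,1])
def onz(uv,c,z):
    o,d=ray(uv,c); return o+d*(z-o[2])/d[2]
def tri(a,ca,b,cb):
    o1,d1=ray(a,ca);o2,d2=ray(b,cb)
    s=np.linalg.lstsq(np.c_[d1,-d2],o2-o1,rcond=None)[0]
    p,q=o1+s[0]*d1,o2+s[1]*d2
    return (p+q)/2,np.linalg.norm(p-q)
def fit(F,W):  # 2D rigid feeder->world
    F,W=np.array(F)[:,:2],np.array(W)[:,:2]
    f,w=F-F.mean(0),W-W.mean(0)
    a=np.arctan2((f[:,0]*w[:,1]-f[:,1]*w[:,0]).sum(),(f*w).sum())
    R=np.array([[np.cos(a),-np.sin(a)],[np.sin(a),np.cos(a)]])
    t=W.mean(0)-R@F.mean(0); return R,t,a,(W-(F@R.T+t))
E
python3 - <<'E'
from h import *
ct,cs=calibration("top"),calibration("side")
T=lambda u,v:(205+(u+.5)/4.2-.5,135+(v+.5)/4.2-.5)
S=lambda u,v:(210+(u+.5)/5.5-.5,175+(v+.5)/5.5-.5)
rl,rr=T(237,386),T(735,243)
sl,sr=S(128,210),S(700,313)
a,e1=tri(rl,ct,sl,cs); b,e2=tri(rr,ct,sr,cs); print("rail ends tri",a,e1,b,e2,np.linalg.norm(a-b))
L,Rr=onz(rl,ct,.053),onz(rr,ct,.053); print(L,Rr,np.linalg.norm(L-Rr))
C=onz(T(638,48),ct,.020);B=onz(T(233,149),ct,.036)
C2=onz(S(710,203),cs,.020);B2=onz(S(279,87),cs,.036)
print("C",C,C2,"B",B,B2)
F=[(-.0351,.016),(-.0351,-.152),(.050,-.153),(.054,0)]
W=[L,Rr,(C+C2)/2,(B+B2)/2]
R,t,ang,res=fit(F,W); print(R,t,ang,res)
tab=onz(T(505,98),ct,.040),onz(T(527,190),ct,.040) # top edges rear approx
nose=onz(T(320,157),ct,.024),onz(T(350,252),ct,.024)
for p in (*tab,*nose): print(p,(p[:2]-t)@R)
E
```

```text
rail ends tri [0.5196 0.0478 0.0541] 0.0019064891707237185 [ 0.5657 -0.1257  0.0583] 0.0036467909524614244 0.17957508825429597
[0.5204 0.0472 0.053 ] [ 0.5658 -0.125   0.053 ] 0.17808850956317904
C [ 0.6472 -0.099   0.02  ] [ 0.6486 -0.0973  0.02  ] B [0.6088 0.0488 0.036 ] [0.6093 0.0493 0.036 ]
[[ 0.9643 -0.2648]
 [ 0.2648  0.9643]] [0.5585 0.0357] 0.2680344828234621 [[-0.      0.0053]
 [ 0.0009 -0.0049]
 [ 0.0007  0.0004]
 [-0.0015 -0.0009]]
[ 0.6237 -0.0485  0.04  ] [ 0.0405 -0.0985]
[ 0.5898 -0.0551  0.04  ] [ 0.0061 -0.0959]
[0.6082 0.0182 0.024 ] [ 0.0433 -0.03  ]
[0.5727 0.0081 0.024 ] [ 0.0064 -0.0304]
```

```bash
cat >> h.py <<'E'
Rf=np.array([[.9643,-.2648],[.2648,.9643]]); tf=np.array([.5585,.0357])
def f2w(x,y,z): return [*(tf+Rf@np.array([x,y])/1000),z/1000]
def w2f(p): return np.r_[((np.array(p[:2])-tf)@Rf)*1000,p[2]*1000]
def ori(s):
    y=s*np.array([Rf[0,0],Rf[1,0],0]); z=np.array([0,0,-1.]); return np.c_[np.cross(y,z),y,z]
E
python3 - <<'E'
from h import *
s=state(); print(s["eef_rot"])
best=None
for sg in (1,-1):
    q=[inverse_kinematics(f2w(-5.75,y,z),ori(sg)) for y,z in((-118,300),(-118,20),(-20,20))]; print(sg,q)
    if all(k is not None for k in q):
        c=np.abs(q[0]-np.array(s["q"])).max()
        if best is None or c<best[0]: best=(c,sg)
sg=best[1]; print(best)
p=s["tool_pos"]; move_linear([p[0],p[1],.36],velocity=.3)
movep(f2w(-5.75,-118,360),ori(sg))
move_linear(f2w(-5.75,-118,220),velocity=.25)
command_gripper(.0455)
c=calibration("wrist"); im=capture("wrist"); cv2.imwrite("pics/w1.png",im[:,:,::-1])
np.savez("w1.npz",**{k:np.array(v) for k,v in c.items()})
s=state(); print(s["clock"],w2f(s["tool_pos"]),s["gripper_width"],s["contact_force"])
E
```

```text
[[-0.9356  0.3531 -0.0005]
 [ 0.3531  0.9356 -0.0015]
 [-0.0001 -0.0016 -1.    ]]
1 [array([-0.4668,  0.327 ,  0.6987,  1.6933, -0.2233,  1.2027,  0.5548]), array([-0.2414,  0.659 ,  0.4232,  1.8941, -0.414 ,  0.6753,  0.6991]), array([-0.3995,  0.6172,  0.4022,  1.9702, -0.3945,  0.6305,  0.5268])]
-1 [array([-0.8369,  0.5936,  1.3585,  1.7112, -0.5971,  1.3359, -2.2371]), array([-0.7605,  1.1754,  1.3303,  1.924 , -1.2626,  1.2245, -1.8128]), array([-0.9545,  1.1469,  1.3311,  2.001 , -1.2609,  1.1938, -1.9384])]
(np.float64(0.7862285966235818), 1)
5.025 [  -5.7834 -118.0191  219.9458] 0.045646153079057866 [0.7155 0.131  0.1552]
```

View pics/w1.png

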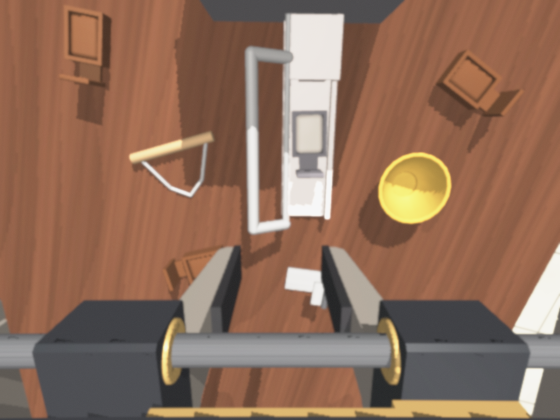

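The wrist view shows the rail from (250,48) to (254,231), the flap's front edge at row 80 between columns 287 and 339, the tray centred at (309,133) and the tab at about (310,173). I'll check these against the fitted frame.

Run:
```python
from h import *
c={k:v for k,v in np.load("w1.npz").items()}; c["fovy"]=float(c["fovy"])
for n,uv,z in (("rail far -35,20",(250,47),53),("rail near -35,-156",(254,231),53),("flap corner 54,0",(339.5,79),36),("trough end outer 50,-153",(328,217),20),
 ("nose L",(292,110),24),("nose R",(327,110),24),("tab top L",(296,176),40),("tab top R",(324,176),40)):
    print(n,w2f(onz(uv,c,z/1000)))
im=cv2.imread("pics/w1.png")[70:245,235:350]; cv2.imwrite("pics/w1c.png",cv2.resize(im,None,fx=3.4,fy=3.4,interpolation=cv2.INTER_CUBIC))
```

```text
rail far -35,20 [-34.3652  25.589   53.    ]
rail near -35,-156 [ -35.0245 -157.7793   53.    ]
flap corner 54,0 [54.2801 -0.4894 36.    ]
trough end outer 50,-153 [  50.8985 -151.6432   20.    ]
nose L [  6.6908 -29.9894  24.    ]
nose R [ 44.4133 -30.0457  24.    ]
tab top L [ 11.1272 -98.9532  40.    ]
tab top R [ 41.6471 -98.9875  40.    ]
```

View pics/w1c.png

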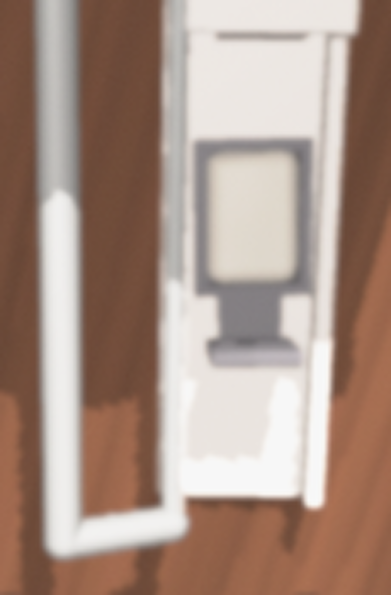

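The frame agrees within about 1–2 mm, with the tab's rear face at y ≈ -101. I'll press the rail behind the tab.

Run:
```python
from h import *
move_linear(f2w(-5.75,-119,68),velocity=.2)
for z in (50,35,23):
    move_linear(f2w(-5.75,-119,z),velocity=.06)
    s=state(); print(s["clock"],w2f(s["tool_pos"]),s["gripper_width"],s["contact_force"])
im=capture("side")[100:270,180:420]; cv2.imwrite("pics/s2.png",cv2.resize(im,None,fx=3.3,fy=3.3,interpolation=cv2.INTER_CUBIC)[:,:,::-1])
```

```text
6.3833 [  -5.4237 -119.1238   50.0445] 0.04532473051409541 [ 0.4692 -0.3585  1.6345]
6.7833 [  -4.9966 -119.2789   34.9671] 0.04561129567912555 [ 2.7949 -1.1003  3.3055]
7.1333 [  -3.6694 -119.2993   23.8388] 0.04540878938410454 [4.4481 1.0332 6.5486]
```

View pics/s2.png

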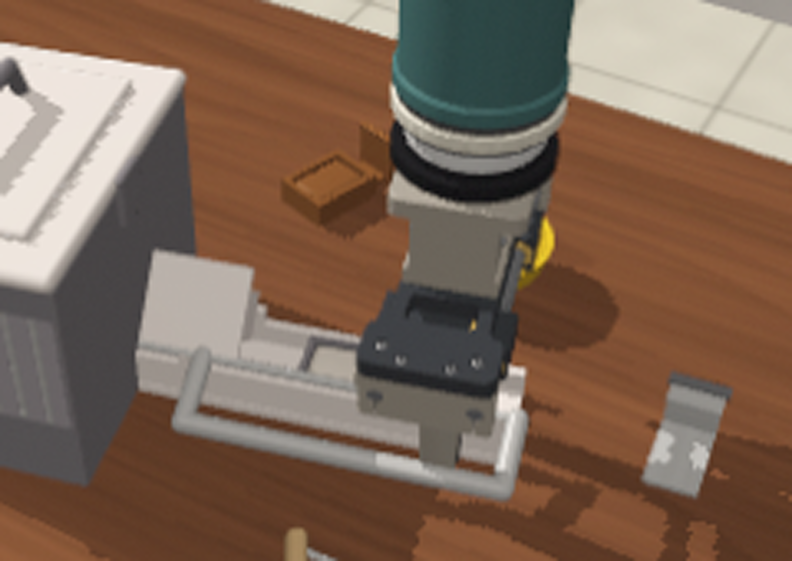

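The side view shows the flap standing open at (205,290), with the pressing finger on the rail at (440,460). Now the push.

Run:
```python
from h import *
d=Rf[:,1]
def log():
    s=state(); f=s["contact_force"]; print(round(s["clock"],2),w2f(s["tool_pos"]),"fy",round(float(d@f[:2]),2),"F",f); return float(d@f[:2]),w2f(s["tool_pos"])
move_linear(f2w(-5.75,-100,22.5),velocity=.05); log()
move_linear(f2w(-5.75,-60,22.5),velocity=.05); log()
move_linear(f2w(-5.75,-26,22.5),velocity=.05); f0,_=log()
y=-26
while y<-12:
    y+=1.5; move_linear(f2w(-5.75,y,22.5),velocity=.03); f,p=log()
    if f<f0-5: break
im=capture("side")[100:270,180:420]; cv2.imwrite("pics/s3.png",cv2.resize(im,None,fx=3.3,fy=3.3,interpolation=cv2.INTER_CUBIC)[:,:,::-1])
```

```text
7.72 [  -3.5142 -102.1723   23.9652] fy -4.18 F [ 4.8857 -2.9909  6.2242]
8.67 [ -4.3553 -62.3228  23.6146] fy -3.09 F [ 4.1117 -2.0759  4.9884]
9.5 [ -5.8619 -27.2841  22.9215] fy -3.44 F [ 1.8798 -3.0561  4.9451]
9.75 [ -5.9386 -25.9924  22.8722] fy -3.14 F [ 2.1941 -2.6562  5.8996]
10.0 [ -6.0259 -24.4946  22.8229] fy -4.96 F [ 1.2148 -4.8107  5.3857]
10.25 [ -6.1299 -23.0256  22.7945] fy -4.25 F [ 1.7458 -3.9293  5.9154]
10.5 [ -6.1515 -21.4885  22.7843] fy -4.08 F [ 1.6849 -3.7707  5.4   ]
10.75 [ -6.1347 -20.8779  22.8763] fy -5.47 F [ 1.4338 -5.2764  5.7307]
11.0 [ -6.0987 -20.7131  23.054 ] fy -8.85 F [ 2.6198 -8.4578  5.0199]
```

View pics/s3.png

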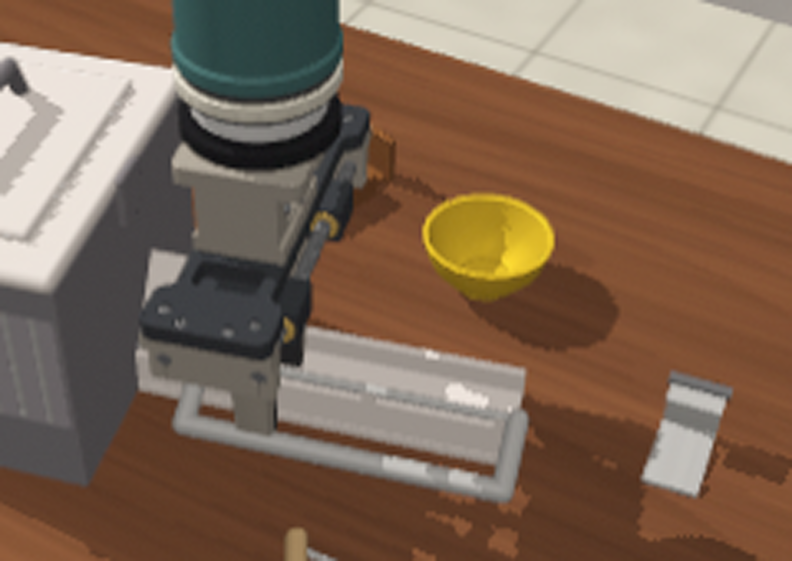

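The force rises at finger y = -20.7, where -21 was expected, so the nose is on the wall. I'll give one firm nudge, back off, lift and check.

Run:
```python
from h import *
def log():
    s=state(); print(round(s["clock"],2),w2f(s["tool_pos"]),s["contact_force"])
p=None
move_linear(f2w(-5.75,-15.5,22.5),velocity=.03); pause(.2); log()
move_linear(f2w(-5.75,-32,22.5),velocity=.05); log()
move_linear(f2w(-5.75,-32,75),velocity=.06); log()
move_linear(f2w(-5.75,-60,220),velocity=.2)
move_linear(f2w(-5.75,-115,230),velocity=.2); pause(.3); log()
c=calibration("wrist"); im=capture("wrist"); np.savez("w4.npz",**{k:np.array(v) for k,v in c.items()})
cv2.imwrite("pics/w4.png",im[:,:,::-1])
cr=cv2.resize(im[20:240,230:360],None,fx=2.7,fy=2.7,interpolation=cv2.INTER_CUBIC)
sd=cv2.resize(capture("side")[150:270,190:345],None,fx=2.7,fy=2.7,interpolation=cv2.INTER_CUBIC)
o=np.zeros((594,780,3),np.uint8); o[:cr.shape[0],:cr.shape[1]]=cr[:594]; o[:sd.shape[0],355:355+sd.shape[1]]=sd[:,:425]
cv2.imwrite("pics/end.png",o[:,:,::-1])
```

```text
11.5 [ -6.0116 -20.5045  23.2382] [ 2.5563 -9.816   5.5672]
11.98 [ -6.5621 -31.6596  22.2095] [-1.4209  1.2533  4.6504]
13.01 [ -6.0683 -31.8827  74.6431] [0.6178 0.7174 0.3126]
14.63 [  -5.5996 -113.8452  229.679 ] [ 0.2074  0.3992 -0.6543]
```

View pics/end.png

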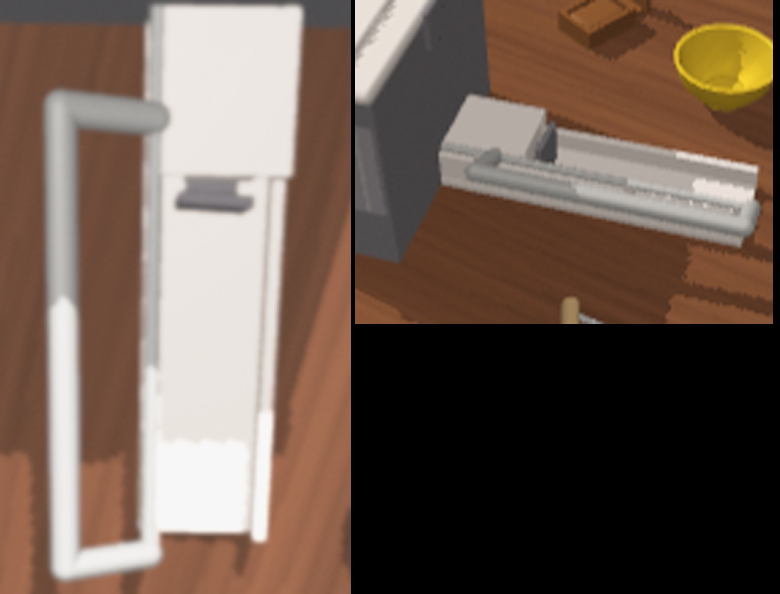

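The combined picture shows the flap shut flat, with its front edge at row 178, and the tab just outside it at (215,200). I'll check the tab position numerically and hand in.

Run:
```python
from h import *
c={k:v for k,v in np.load("w4.npz").items()}; c["fovy"]=float(c["fovy"])
P=lambda u,v:(230+(u+.5)/2.7-.5,20+(v+.5)/2.7-.5)
t=[w2f(onz(P(u,v),c,.040)) for u,v in ((178,207),(252,208))]
e=w2f(onz(P(293,177),c,.036)); print("tab rear top",t,"flap corner",e)
if all(-15<k[1]<-6 for k in t) and abs(e[1])<4: print(close_job())
```

```text
tab rear top [array([ 10.0737, -12.3041,  40.    ]), array([ 38.7948, -12.6685,  40.    ])] flap corner [54.7858 -1.0802 36.    ]
the job is handed in; nothing more can be done
None
```

The job is handed in: the holder was pushed in until the push force rose where its nose should meet the carrier wall. The flap is shut over it, and its tab measures y ≈ -12 (home is -11).

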